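Lock the blue cap of the air-line canister

ROBOT

A 7-joint arm with a two-finger parallel gripper is mounted at the origin on the work surface. World frame = base frame: x ahead of the robot, y to its left, z up, the work surface at z = 0. Lengths are in m, angles in rad, forces in N, time in s.
With the tool pointing down it reaches from about 0.4 to 0.875 m from the base axis. Payload 19.3 kg.
Tool frame: the origin (TCP) lies on the centre line of the jaws, within the pads' length; the fingertips stand 8 mm ahead of it and the grasp point (between the pads) lies 11 mm behind it; z points along the fingers, y is the line along which they close (so a half turn about z gives the same grasp; the last joint's range is limited). The gripper opens to 85 mm and grips with 20 to 120 N. Pads are 22 mm wide; open, the fingers measure 114 mm over their backs; the gripper's body (76 mm by 85 mm) begins 54 mm behind the grasp point. The pads swing forward as they close: fully open they stand 13 mm farther back than shut.
Start: joints at [1.097, 0.521, -0.036, 1.599, 0.021, 1.021, -0.113], TCP at [0.246, -0.575, 0.202] pointing down, gripper open.
Joint ranges: [-2.91, 2.91], [-0.3, 2.13], [-1.5, 1.42], [0.17, 2.43], [-1.26, 4.41], [0.16, 1.93], [-2.52, 2.52]. Speed limits (rad/s): [1.89, 1.89, 2.39, 2.39, 3.01, 3.01, 3.01].

INTERFACE

Orientations are given as [roll, pitch, yaw] about the fixed x, y, z axes, in that order (R = Rz(yaw) Ry(pitch) Rx(roll)).
In Python, from workcell import status, grab_frame, camera_params, bot, search_frame, silhouettes gives the robot as it stands.
- The arm moves only by the shell command python3 -m creep 'ROWS' [FORCE]. ROWS is JSON, a list of rows, each a list of 5 numbers: the shift along the tool's x, y, z in units of 60 mm (1.0 is 60 mm), then the turn about the tool's z in units of 8 degrees (1.0 is 8 degrees), then the opening, from 0 (shut) to 1 (fully open). In form: [[x, y, z, twist, hand], ...]. A call has 1 to 5 rows; each row is the pose to reach, as a shift and turn from the pose commanded when the call began, along the tool's axes at that moment; what a row does not reach only later rows make up. A row lasts 1/8 s, in which the tool goes at most 62.5 mm and 10.7 degrees, less where a joint would pass 70% of its speed; a pose out of reach is approached as far as the arm can. A call with a gripper value outside its range is refused whole. The fingers move at their own pace and stop on an object; FORCE is the grip in N (left out, the last holds). Time passes only in rows, so rows that repeat a pose let the fingers close. It gives the time, the measured TCP pose, the force, the opening and the grip force at its end, in the units of the state.
- status.observe(): the state, without advancing time (a new reading comes with each control period).
- grab_frame(name): name is "scene" or "top" or "wrist"; returns the picture (384x512x3 uint8, blue, green, red); there is no depth.
- camera_params(name): a dict with "K" (3x3 intrinsics, pixels), "rvec" (rotation vector, rad) and "tvec" (3), from world to camera coordinates, as OpenCV has them; the wrist camera has in their place "tool_from_camera" (4x4, takes a point from camera to tool coordinates, whose origin is the TCP and whose axes are the flange's). Camera axes: x right, y down, z forward; pixel columns grow to the right and rows downward; lengths in m; the calibration is good to about 2 mm. A picture is of the moment at which its call begins: read the wrist's pose just before it. camera_params takes no time and is no camera call.
- bot.job_done(): hands the job in; it is judged then, once.
Trained networks look in the newest picture that a camera, given by its name, has taken for a name from the list of things; names that differ only in an ending like _2 or _b are one class to them, and where a whole thing is asked for, a point or a joint stands for the part that bears it (a point fixed in the world has none). Each returns a list of dicts, best first, with "p" (0 to 1); they miss things now and then, are a little off and sometimes report something else, mostly with a low value. They report only what shows in the picture. A call takes as long as a camera call.
- search_frame(camera, name): "extent" ([left, top, right, bottom] as shares, 0 to 1, of the picture: columns of its width, rows of its height, round what is visible of it).
- silhouettes(camera, name): "mask" (384x512 bool, what is visible of it) and "extent" ([left, top, right, bottom] as shares, 0 to 1, of the picture: columns of its width, rows of its height, round what is visible of it).
The state is a dict: "clock": time; "qpos": joint angles; "qd": joint speeds; "joint_efforts": joint torques, N m; "position": TCP position; "tool_rot": TCP orientation; "force": force on the tool from outside, world axes, zero at the start; "moment": the same for the moment, N m; "grip_width": finger opening in m; "finger_force": force on a finger pad.
Only numpy, scipy, OpenCV 4.12 (cv2) and the standard library are available. Lean on these libraries where they do the work, as an engineer would, in place of code of your own. Each camera call takes 0.05 s, during which the arm holds its last target. There are 200 camera calls.

TASK

The blue cap is sitting in its air-line canister but has not been locked. Push it down against its spring, give it a quarter turn clockwise (seen from above) until its grip bar points at the two green lips, and let it spring up into its lock and go. Leave the red cap, which is already locked, alone.

Things in the scene. Friction and masses are not known exactly. Their poses are not given: they have to be found in the camera images.
- blue_cap: Loose blue cap in blue_housing, 0.1-0.21 kg. Origin: centre of its plug's underside, z up; at the start 50 mm above the housing's origin, its x along the housing's x within 8 deg. White plug 60 mm wide; blue top disc ends 60 mm above the origin; on it a grip bar, 60 mm along x, 14 mm thick (y), from 60 to 94 mm up, white stripe on top. Lugs at +x and -x, 40 mm from axis, 22 to 30 mm up.
- blue_housing: Fixed canister of the blue cap: grey cup 96 mm wide, rim 80 mm above the bench, base plate 130 (x) by 110 mm, brass stub at +y and -y to 82 mm from the axis, 43 mm high. Origin: on its upright axis, at bench height. Collar in its mouth: open slots at +x and -x, green lips at +y and -y. Locked, the cap's bar is along y (within 12 deg; a stop ends the turn there) and its origin 45 mm up.
- blue_plate (a joint): Spring plate that carries the blue cap: how far it is pressed down (m), 0 at the start, 0.024 at most; 5 N to start it, 12 N at most. The cap turns, clockwise from above only, while it is held 0.010 to 0.024 down (0.016 is good). Let go after the quarter turn, below the green lips, it springs up, clicks home at 0.005 and cannot turn back. Let go elsewhere it is not locked.
- red_cap: The same cap with a red top, already locked in a second canister like the other (origin 45 mm above the bench, its bar pointing at the green lips of its own canister). Origin, axes and sizes as for blue_cap. Not to be moved.

How it is judged:
On the way:
1. the blue cap is pushed in against its spring, at least 8 mm below its starting height (z of blue_cap in the frame of blue_housing below 0.042 m), for 0.1 s.
At the end, for the whole second after the job is handed in: The blue cap stands upright (within 8 degrees) in its canister with its bar pointing at the green lips (within 15 degrees), sprung up into its lock: its origin 42 to 48 mm above the housing's and within 8 mm of its axis, at rest. The red cap is within 6 mm of where it was (angle between the x axis of blue_cap and the y axis of blue_housing, either way round below 0.26 rad and z of blue_cap in the frame of blue_housing between 0.042 and 0.048 m and horizontal distance between blue_cap and blue_housing below 0.008 m and angle between blue_cap's own z axis and vertical below 0.14 rad and linear speed of blue_cap below 0.02 m/s and distance of red_cap from where it was at the start of the episode below 0.006 m); the robot touches nothing.
It fails at once if the red cap is pushed in, pulled out or otherwise shifted by more than 6 mm (distance of red_cap from where it was at the start of the episode above 0.006 m).
It also fails if it takes over 34 s, if anything falls off the work surface, if the arm or the gripper's body presses on something with over 40 N, if the wrist force passes 120 N, or if a joint passes its speed limit or range.

## Working session

There is one attempt and no reset: what is moved stays moved. The work goes in short steps, Python scripts to look and compute and a shell command to move; the robot and the scene stay as the last step left them, time stands still between calls to the robot, and variables do not carry over. Pictures are saved under pics/ and viewed, at most 10 in all, crops included, and the job is handed in when it is done.

```bash
mkdir -p pics; ls
python3 - <<'E'
from workcell import status, grab_frame, camera_params, search_frame, silhouettes
import cv2, numpy as np
s=status.observe(); print({k:np.round(v,3).tolist() for k,v in s.items()})
a=grab_frame("scene"); b=grab_frame("top")
cv2.imwrite("pics/a.png",np.hstack([cv2.resize(a,(400,300)),cv2.resize(b,(400,300))]))
cv2.imwrite("pics/top.png",b)
for n in ["blue_cap","blue_housing","red_cap"]:
  for c in ["scene","top"]:
    print(n,c,[(round(d["p"],2),(np.array(d["extent"])*[512,384,512,384]).round(1).tolist()) for d in search_frame(c,n)])
for c in ["scene","top"]:
  p=camera_params(c); print(c,{k:np.round(v,4).tolist() for k,v in p.items()})
print(camera_params("wrist"))
E
```

```text
pics
{'clock': 0.0, 'qpos': [1.097, 0.522, -0.036, 1.6, 0.021, 1.021, -0.113], 'qd': [0.002, 0.001, -0.001, 0.002, -0.002, 0.002, -0.0], 'joint_efforts': [0.003, -92.711, 1.982, -36.993, 0.018, 0.008, 0.0], 'position': [0.245, -0.574, 0.201], 'tool_rot': [-3.14, 0.0, 0.404], 'force': [0.684, 0.067, 0.449], 'moment': [0.029, -0.059, 0.001], 'finger_force': 0.0, 'grip_width': 0.085}
blue_cap scene [(0.64, [131.0, 198.0, 186.3, 272.3])]
blue_cap top [(0.9, [343.5, 202.8, 386.2, 244.5])]
blue_housing scene [(0.77, [105.8, 229.0, 226.0, 337.4])]
blue_housing top [(0.66, [310.0, 184.0, 391.2, 270.9])]
red_cap scene [(0.9, [320.3, 116.9, 361.8, 162.9])]
red_cap top [(0.72, [147.9, 138.9, 187.4, 180.3])]
scene {'K': [[486.0525, 0.0, 263.197], [0.0, 486.0525, 187.4971], [0.0, 0.0, 1.0]], 'rvec': [2.1932, 0.5703, -0.2576], 'tvec': [-0.4776, -0.1296, 1.0139]}
top {'K': [[436.6011, 0.0, 250.3284], [0.0, 436.6011, 191.6494], [0.0, 0.0, 1.0]], 'rvec': [2.1621, -2.1453, 0.157], 'tvec': [-0.0208, 0.5711, 0.7599]}
{'K': array([[276.4213977 ,   0.        , 255.15751616],
       [  0.        , 276.4213977 , 189.89459687],
       [  0.        ,   0.        ,   1.        ]]), 'tool_from_camera': array([[ 8.61511634e-05, -9.60311088e-01, -2.78931186e-01,
         7.09341675e-02],
       [ 9.99999931e-01, -1.82725692e-05,  3.71770936e-04,
         6.55267092e-05],
       [-3.62112542e-04, -2.78931199e-01,  9.60311020e-01,
        -1.71960761e-01],
       [ 0.00000000e+00,  0.00000000e+00,  0.00000000e+00,
         1.00000000e+00]])}
```

View pics/a.png

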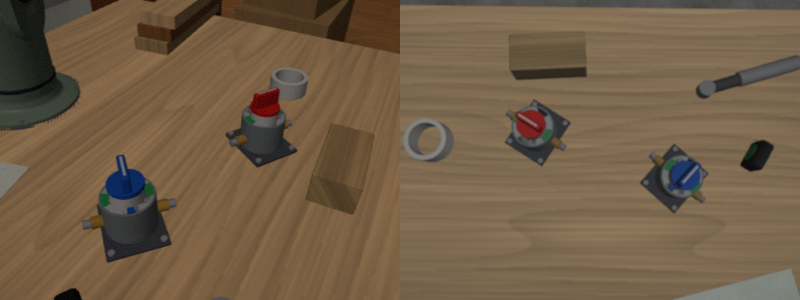

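View pics/top.png

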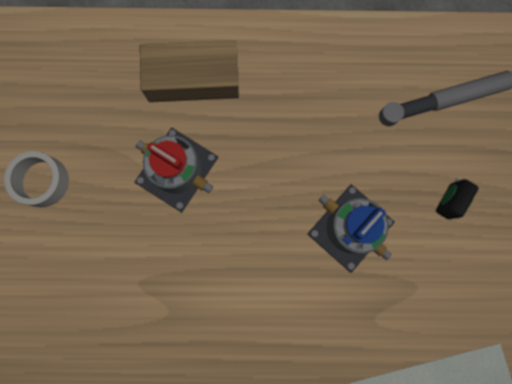

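The top view shows the blue cap's disc at about (366,224), with its stripe running from (358,236) to (382,211). The blue housing's stubs are at (328,203) and (386,252). The red cap is at (168,160), well away from it.

```bash
cat > h.py <<'E'
import cv2, numpy as np
from scipy.spatial.transform import Rotation as Ro
from workcell import status, grab_frame, camera_params, search_frame, silhouettes
def cam(name, s=None):
    p=camera_params(name)
    if name!="wrist":
        R=cv2.Rodrigues(np.array(p["rvec"],float))[0]; return p["K"],R.T,-R.T@np.ravel(p["tvec"])
    T=np.array(p["tool_from_camera"]); Rt=Ro.from_euler("xyz",s["tool_rot"]).as_matrix()
    return p["K"],Rt@T[:3,:3],np.array(s["position"])+Rt@T[:3,3]
def onplane(c,uv,z):
    K,R,o=c; d=R@np.linalg.inv(K)@[uv[0],uv[1],1]; return o+d*(z-o[2])/d[2]
E
python3 - <<'E'
from h import *
c=cam("top"); print("campos",c[2].round(3))
for n,uv,z in [("disc",(366,224),.11),("s1",(358,236),.144),("s2",(382,211),.144),("stub1",(325,200),.036),("stub2",(389,255),.036),("red",(168,160),.105)]:
    print(n,onplane(c,uv,z).round(4))
b=grab_frame("top"); m=silhouettes("top","blue_housing")[0]["mask"]
hsv=cv2.cvtColor(b,cv2.COLOR_BGR2HSV)
roi=np.zeros(m.shape,bool); roi[180:275,305:400]=1
blue=((hsv[...,0]>100)&(hsv[...,0]<130)&(hsv[...,1]>150)&roi)
w=(hsv[...,1]<70)&(hsv[...,2]>120)&cv2.dilate(blue.astype('u1'),np.ones((7,7))).astype(bool)&roi
for nm,k in (("blue",blue),("white",w)):
    n,l,st,ce=cv2.connectedComponentsWithStats(k.astype('u1'))
    for i in range(1,n):
        if st[i,4]>15: print(nm,st[i].tolist(),ce[i].round(1), cv2.minAreaRect(np.argwhere(l==i)[:,::-1].astype('f4')))
cv2.imwrite("pics/z.png",cv2.resize(b[180:275,305:400],(570,570),interpolation=cv2.INTER_CUBIC))
E
python3 -m creep '[[0,0,0,1,1]]'
python3 -c "
from h import *
s=status.observe();print(s['qpos'],s['tool_rot'],s['position'])"
```

```text
campos [ 0.461 -0.01   0.831]
disc [ 0.509  -0.2075  0.11  ]
s1 [ 0.4878 -0.1851  0.144 ]
s2 [ 0.5275 -0.2242  0.144 ]
stub1 [ 0.5574 -0.1536  0.036 ]
stub2 [ 0.4582 -0.2678  0.036 ]
red [0.6151 0.124  0.105 ]
blue [347, 206, 38, 37, 953] [364.4 224. ] ((365.5, 224.0), (36.0, 37.0), 90.0)
blue [344, 237, 7, 7, 34] [347.2 239.8] ((347.25, 239.75), (5.656853675842285, 4.949747085571289), 45.0)
white [363, 213, 18, 20, 40] [371.4 222.9] ((371.6105041503906, 222.59947204589844), (1.5609173774719238, 25.49498748779297), 41.987213134765625)
clock: 0.62
position: [0.2454, -0.5748, 0.202]
tool_rot: [-3.142, -0.0, 0.262]
force: [0.0, 0.3, 0.1]
grip_width: 0.0854
finger_force: 0.0
[ 1.07415613e+00  5.21425781e-01 -2.40667885e-03  1.60085566e+00
  1.21924679e-03  1.01933181e+00 -2.37689287e-01] [-3.14153652e+00 -1.51354907e-04  2.61676586e-01] [ 0.24543762 -0.57477725  0.20198424]
```

View pics/z.png

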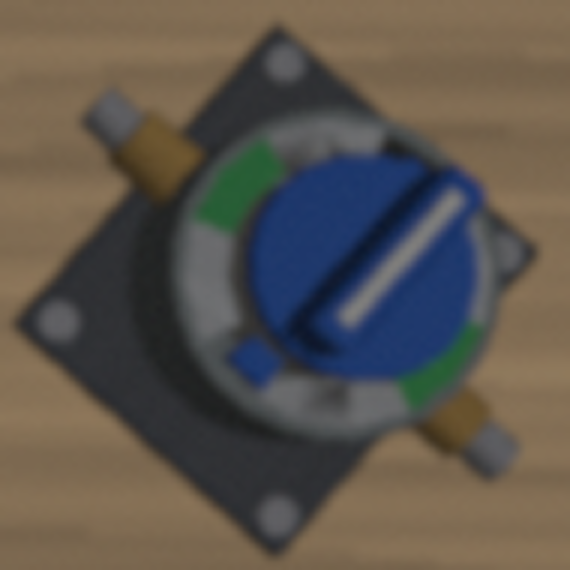

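```bash
python3 -m creep '[[0.6,-0.5,-0.3,-1.2,1],[1.3,-1.1,-0.5,-2.4,1],[2.0,-1.65,-0.5,-3.6,1],[2.7,-2.2,-0.5,-4.8,1],[3.4,-2.8,-0.5,-6,1]]'
python3 -c "
from h import *
s=status.observe();print(s['qpos'].round(2) if hasattr(s['qpos'],'round') else s['qpos'])
d=np.array([.508,-.206,.22])-s['position'];R=Ro.from_euler('xyz',s['tool_rot']).as_matrix();print((R.T@d/.06).round(2),(s['tool_rot'][2]-2.39)/np.radians(8))"
```

```text
clock: 1.25
position: [0.3995, -0.358, 0.2322]
tool_rot: [3.141, 0.0, 1.107]
force: [0.3, -0.3, -0.5]
grip_width: 0.0857
finger_force: 0.0
[ 0.83  0.36 -0.27  1.79  0.11  1.01  0.05]
[3.07 0.49 0.2 ] -9.187535221016953
```

```bash
python3 -m creep '[[0.7,0.1,0.1,-1.2,1],[1.4,0.2,0.1,-2.4,1],[2.1,0.3,0.1,-3.6,1],[2.7,0.4,0.1,-4.8,1],[3.07,0.5,0.1,-6,1]]'
python3 -m creep '[[0,0,0,-1.2,1],[0,0,0,-2.4,1],[0,0,0,-3.2,1],[0,0,0,-3.2,1]]'
python3 - <<'E'
from h import *
s=status.observe();print(np.round(s['qpos'],2),s['position'],s['tool_rot'])
b=grab_frame("wrist");cv2.imwrite("pics/w1.png",b)
for n in["blue_cap","blue_housing"]: print([(round(d["p"],2),(np.array(d["extent"])*[512,384,512,384]).round(1).tolist()) for d in search_frame("wrist",n)])
K,R,o=cam("wrist",s)
for p in [(.508,-.206,.144),(.508,-.206,.11)]:
    q=K@(R.T@(np.array(p)-o));print(q[:2]/q[2])
E
```

```text
clock: 1.88
position: [0.5096, -0.2069, 0.2262]
tool_rot: [3.141, 0.0, 1.947]
force: [0.0, -1.0, -0.2]
grip_width: 0.0855
finger_force: 0.0
clock: 2.38
position: [0.5086, -0.2087, 0.226]
tool_rot: [3.141, -0.0, 2.386]
force: [-0.7, -0.3, -0.2]
grip_width: 0.0852
finger_force: 0.0
[ 0.72  0.43 -0.6   1.75  0.27  1.05  0.85] [ 0.50856178 -0.20869581  0.2259977 ] [ 3.14145985e+00 -5.98548483e-05  2.38556301e+00]
[(0.59, [227.1, 139.5, 288.3, 214.9])]
[(0.81, [196.0, 112.6, 319.2, 208.4])]
[256.78056862 184.47500607]
[256.58406357 176.17315484]
```

View pics/w1.png

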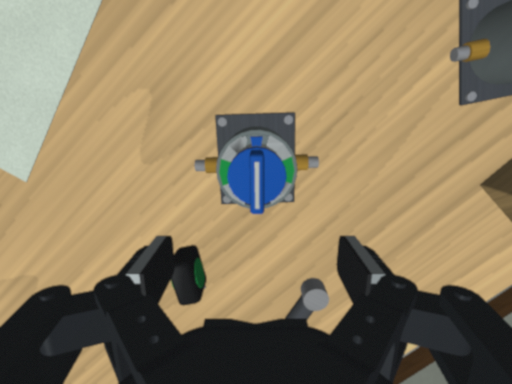

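The wrist picture shows the bar upright and centred at about (256.5,184), which matches the predicted point. The stubs are at (205,166) and (313,162), so the quarter turn is about 88 degrees. Next I descend and grip.

```bash
python3 -m creep '[[0.04,0.03,0.6,0,1],[0.04,0.03,1.2,0,1],[0.04,0.03,1.6,0,1],[0.04,0.03,1.7,0,1],[0.04,0.03,1.7,0,0.6]]' 60
python3 -m creep '[[0,0,0,0,0.3],[0,0,0,0,0],[0,0,0,0,0],[0,0,0,0,0],[0,0,0,0,0]]' 60
```

```text
clock: 3.15
position: [0.5083, -0.2055, 0.1244]
tool_rot: [3.141, 0.0, 2.386]
force: [0.3, -0.1, 0.1]
grip_width: 0.0695
finger_force: 0.0
clock: 3.78
position: [0.5081, -0.2056, 0.124]
tool_rot: [3.142, 0.0, 2.386]
force: [0.4, -0.2, 0.5]
grip_width: -0.0
finger_force: 0.0
```

Run:
```python
from h import *
print(status.observe())
a=grab_frame("wrist");b=grab_frame("scene");t=grab_frame("top")
cv2.imwrite("pics/w2.png",np.vstack([np.hstack([a[:,:][60:360,56:456],b[120:420][:264,60:].repeat(1,0)[:300,:400] if 0 else b[84:384,60:460]]),np.hstack([t[84:384,112:512],np.zeros((300,400,3),'u1')])]))
```

```text
{'clock': 3.775, 'qpos': array([ 0.67357578,  0.54829303, -0.54666506,  1.85677325,  0.37266738,
        0.83934256,  0.75477153]), 'qd': array([-0.00141917,  0.00076138, -0.00036946,  0.00163276, -0.00161247,
       -0.00238595,  0.00054415]), 'joint_efforts': array([ 1.98768784e-02, -8.46473336e+01, -8.82807881e+00, -3.01291609e+01,
        1.41900094e-02,  3.99031152e-03,  8.26769838e-05]), 'position': array([ 0.50810247, -0.20563078,  0.12404169]), 'tool_rot': array([3.14158117e+00, 3.39435340e-05, 2.38639288e+00]), 'force': array([ 0.40955868, -0.16405839,  0.48522987]), 'moment': array([-0.0141937 ,  0.00998456,  0.02906525]), 'finger_force': 0.0, 'grip_width': -2.4963972748733842e-05}
```

View pics/w2.png

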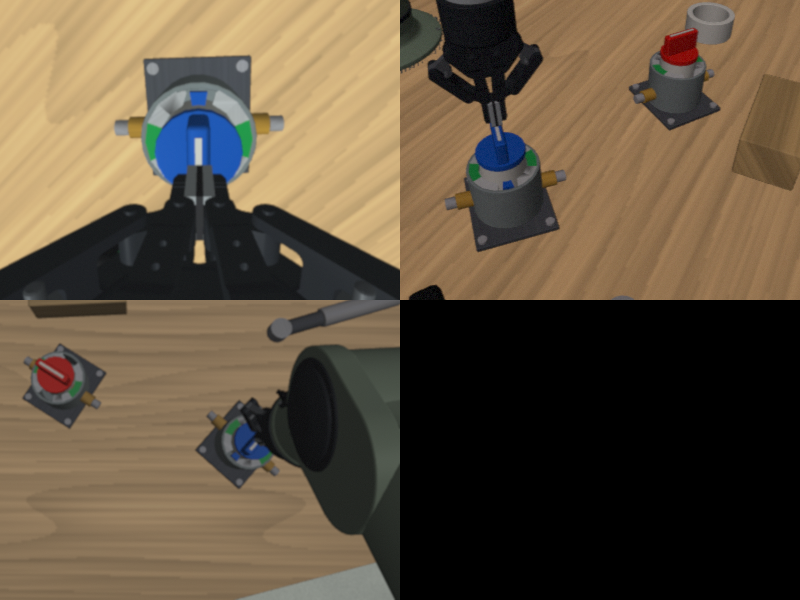

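The wrist crop shows the jaws shut at about (200,190), beyond the near end of the bar (115-180). They missed the bar either in height or along it, so I'll triangulate against this view.

Run:
```python
from h import *
s=status.observe()
def pr(c,p):
    K,R,o=c;q=K@(R.T@(np.array(p)-o));return (q[:2]/q[2]).round(1)
w=cam("wrist",s);sc=cam("scene");P=np.array(s['position'])
print("wristcam",w[2].round(3))
u=np.array([-.728,.686,0])
for n,p in [("tcp",P),("tip",P-[0,0,.008]),("grasp",P+[0,0,.011])]+[(f"bar{k}",np.array([.508,-.206,.144])+u*k) for k in(-.03,0,.03)]+[(f"disc{k}",np.array([.508,-.206,.11])+u*k) for k in(-.03,0,.03)]+[("rim+",np.array([.508,-.206,.08])+u*.048)]:
    print(n,"wrist crop",pr(w,p)-[56,60],"scene crop+400",pr(sc,p)-[60,84]+[400,0])
a=grab_frame("wrist")
cv2.imwrite("pics/w3.png",cv2.resize(a[160:290,190:325],None,fx=4.5,fy=4.5,interpolation=cv2.INTER_CUBIC)[:600])
```

```text
wristcam [ 0.456 -0.157  0.296]
tcp wrist crop [199.2 159.7] scene crop+400 [498.7 139.7]
tip wrist crop [199.2 155.3] scene crop+400 [499.5 144.3]
grasp wrist crop [199.2 166.4] scene crop+400 [497.6 133.2]
bar-0.03 wrist crop [198.6 216.5] scene crop+400 [500.  144.2]
bar0 wrist crop [198.6 172.9] scene crop+400 [496.4 127.9]
bar0.03 wrist crop [198.6 124.6] scene crop+400 [493.  112.8]
disc-0.03 wrist crop [198.6 190.1] scene crop+400 [503.5 164.3]
disc0 wrist crop [198.6 152.5] scene crop+400 [499.8 147.9]
disc0.03 wrist crop [198.6 111.6] scene crop+400 [496.4 132.6]
rim+ wrist crop [198.7  80.5] scene crop+400 [497.3 140.2]
```

View pics/w3.png

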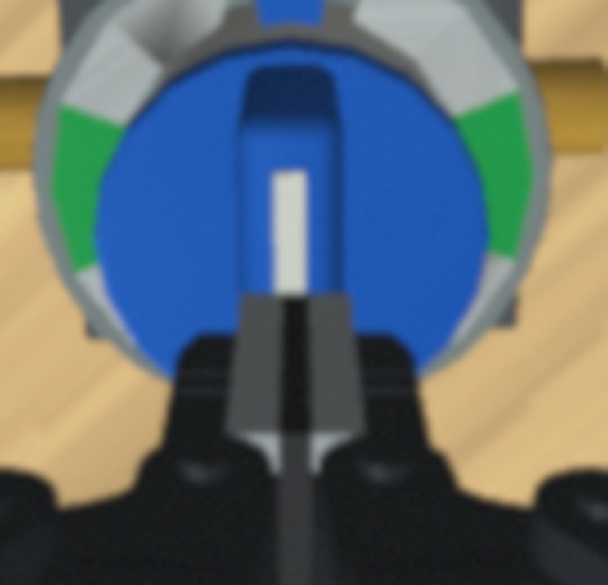

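The shut tips show their front edge about 30 mm higher than stated, above the bar top, and the scene view agrees. I'll open partway, go lower while watching the force, and close again.

```bash
python3 -m creep '[[0,0,0,0,0.5],[0,0,0,0,0.5],[0,0,0.15,0,0.5],[0,0,0.3,0,0.5],[0,0,0.3,0,0.5]]' 60
python3 - <<'E'
from h import *
a=grab_frame("wrist");b=grab_frame("scene")
cv2.imwrite("pics/w4.png",np.hstack([a[84:384,56:456],cv2.resize(b[120:320,60:260],(300,300))]))
E
```

```text
clock: 4.6
position: [0.5076, -0.2053, 0.105]
tool_rot: [-3.141, -0.002, 2.387]
force: [1.0, 0.0, -0.3]
grip_width: 0.0427
finger_force: 0.0
```

View pics/w4.png

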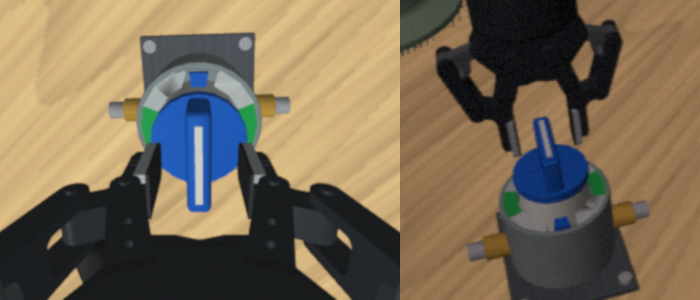

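The tips are now either side of the bar's upper part, clear of the disc and with no contact. I'll go 15 mm lower and then close.

```bash
python3 -m creep '[[0,0,0.12,0,0.5],[0,0,0.25,0,0.5],[0,0,0.25,0,0.5]]' 60;  python3 -m creep '[[0,0,0,0,0],[0,0,0,0,0],[0,0,0,0,0],[0,0,0,0,0]]' 60
```

```text
clock: 5.08
position: [0.5077, -0.2054, 0.0902]
tool_rot: [-3.141, -0.001, 2.387]
force: [-0.4, -0.1, -0.4]
grip_width: 0.0426
finger_force: 0.0
clock: 5.58
position: [0.5083, -0.2057, 0.0912]
tool_rot: [3.141, 0.0, 2.386]
force: [0.1, -0.1, 3.0]
grip_width: 0.0129
finger_force: 61.4
```

The bar is gripped at 12.9 mm. Now I press down 16 mm.

```bash
python3 -m creep '[[0,0,0.09,0,0],[0,0,0.18,0,0],[0,0,0.27,0,0],[0,0,0.27,0,0]]' 80
python3 - <<'E'
from h import *
a=grab_frame("wrist");b=grab_frame("scene")
cv2.imwrite("pics/w5.png",np.hstack([a[84:384,56:456],cv2.resize(b[120:320,60:260],(300,300))]))
E
```

```text
clock: 6.08
position: [0.5083, -0.2057, 0.0744]
tool_rot: [3.141, 0.0, 2.386]
force: [-0.7, 0.2, 8.0]
grip_width: 0.0124
finger_force: 83.9
```

View pics/w5.png

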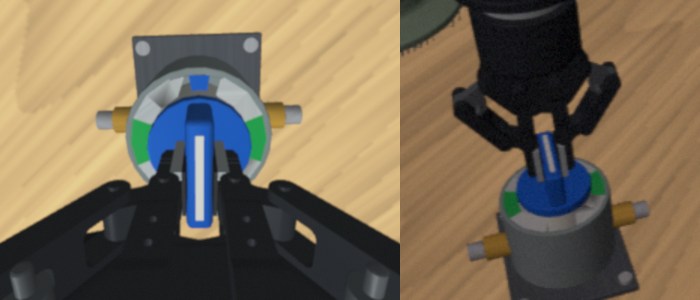

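The cap is pressed into the collar with the bar held firmly, at 8 N. Now the clockwise quarter turn.

```bash
python3 -m creep '[[0,0,0,1,0],[0,0,0,2,0],[0,0,0,3,0],[0,0,0,4,0],[0,0,0,5,0]]' 80
python3 -m creep '[[0,0,0,1,0],[0,0,0,2,0],[0,0,0,3,0],[0,0,0,4,0],[0,0,0,5,0]]' 80; python3 -c "
from h import *
print(status.observe()['moment'])"
```

```text
clock: 6.8
position: [0.5086, -0.2057, 0.0749]
tool_rot: [3.141, 0.0, 1.684]
force: [0.5, 0.0, 7.6]
grip_width: 0.0125
finger_force: 84.0
clock: 7.42
position: [0.5086, -0.2058, 0.0749]
tool_rot: [3.14, -0.0, 0.986]
force: [-0.5, 0.4, 7.5]
grip_width: 0.0122
finger_force: 84.0
[-0.05150357 -0.02735869  0.08937441]
```

```bash
python3 -m creep '[[0,0,0,0.6,0],[0,0,0,1.1,0],[0,0,0,1.1,0],[0,0,0,1.1,0]]' 80
python3 - <<'E'
from h import *
print(status.observe()['moment'])
a=grab_frame("wrist");b=grab_frame("scene")
cv2.imwrite("pics/w6.png",np.hstack([a[84:384,56:456],cv2.resize(b[120:320,60:260],(300,300))]))
E
```

```text
clock: 7.92
position: [0.5085, -0.2057, 0.0748]
tool_rot: [3.141, -0.0, 0.837]
force: [0.5, -0.3, 8.3]
grip_width: 0.0125
finger_force: 83.9
[-0.0180427  -0.12071159 -0.13308577]
```

View pics/w6.png

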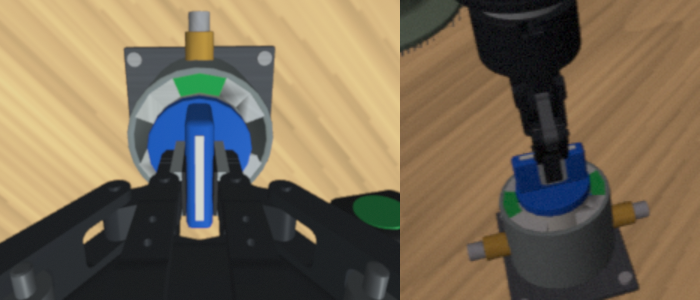

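The bar points at the green lip and the stub. I'll ease up, release and withdraw.

```bash
python3 -m creep '[[0,0,-0.08,0,0],[0,0,-0.15,0,0],[0,0,-0.15,0,0.3],[0,0,-0.15,0,0.5],[0,0,-0.15,0,0.5]]' 80
python3 -m creep '[[0,0,0,0,0.6],[0,0,-0.3,0,0.6],[0,0,-1,0,0.6],[0,0,-1.8,0,0.6],[0,0,-1.8,0,0.6]]'
python3 - <<'E'
from h import *
a=grab_frame("wrist");b=grab_frame("scene")
cv2.imwrite("pics/w7.png",np.hstack([a[84:384,56:456],cv2.resize(b[100:300,60:260],(300,300))]))
s=status.observe();K,R,o=cam("wrist",s)
S=cam("scene")
for z in (.1,.105,.11):
  for n,(K,R,o) in (("w",(K,R,o)),("s",S)):
    q=K@(R.T@(np.array([.5085,-.2057,z+.034])-o));print(z,n,(q[:2]/q[2]-([56,84] if n=="w" else [60,100]))*(1 if n=="w" else 1.5)+(0 if n=="w" else np.array([400,0])))
E
```

```text
clock: 8.65
position: [0.5079, -0.2055, 0.0834]
tool_rot: [-3.141, 0.0, 0.837]
force: [-0.1, -0.1, -0.3]
grip_width: 0.0428
finger_force: 0.0
clock: 9.28
position: [0.5097, -0.2062, 0.195]
tool_rot: [3.137, -0.002, 0.836]
force: [0.6, -0.7, 0.0]
grip_width: 0.0512
finger_force: 0.0
0.1 w [199.36073792 110.17985954]
0.1 s [546.83426675 176.9051504 ]
0.105 w [101.37583977 130.94437631]
0.105 s [546.06375965 172.41656447]
0.11 w [100.85672294 127.92026339]
0.11 s [545.28508441 167.88039509]
```

View pics/w7.png

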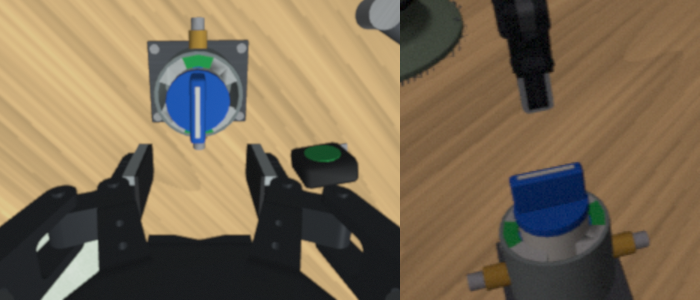

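The bar points at the green lips, and its top centre at (547,172) matches an origin height of 45 mm, so the cap is locked. The arm is clear.

```bash
python3 -m creep '[[0,0,0,0,0.6],[0,0,0,0,0.6]]' && python3 -c "
from workcell import bot;print(bot.job_done())"
```

```text
clock: 9.62
position: [0.5077, -0.2054, 0.191]
tool_rot: [-3.14, 0.001, 0.837]
force: [0.3, -0.2, -0.4]
grip_width: 0.0512
finger_force: 0.0
the job is handed in; nothing more can be done
None
```

The blue cap was pushed in, turned a quarter clockwise and released; the last picture shows its bar at the green lips about 45 mm up, as when locked. The red cap was not approached, and the job was handed in at 9.6 s; the hand-in call did not report a verdict.

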